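# Roll a capped core tube into the V-cradle and lock it

## Robot

A 7-joint arm with a two-finger parallel gripper is mounted at the origin on a cart in front of the work surface, level with it; the furniture and walls round the work are solid. World frame = base frame: x ahead of the robot, y to its left, z up, the work surface at z = 0. Lengths are in m, angles in rad, forces in N, time in s.
With the tool pointing down it reaches from about 0.425 to 0.875 m from the base axis. Payload 4.7 kg.
Tool frame: the origin (TCP) lies at the very end of the fingers, on their centre line; the grasp point (between the pads) lies 19 mm behind it; z points along the fingers, y is the direction in which the jaws open and shut (so a half turn about z gives the same grasp; the last joint's range is limited). The gripper opens to 87 mm and grips with 3 to 60 N. Pads are 19 mm wide; open, the fingers measure 117 mm over their backs; the gripper's body (75 mm by 190 mm) begins 51 mm behind the grasp point.
Start: joints at [1.309, 0.321, -0.07, 1.45, 0.023, 1.371, -0.057], TCP at [0.177, -0.625, 0.223] pointing down, gripper open.
Joint ranges: [-2.86, 2.86], [-0.3, 2.09], [-1.38, 1.24], [0.06, 2.45], [-1.56, 4.7], [0.09, 2.05], [-2.69, 2.69]. Speed limits (rad/s): [2.57, 2.57, 3.14, 3.14, 3.14, 3.14, 3.14].

## Interface

Orientations are given as a rotation vector (axis times angle).
In Python, from bench import get_state, get_image, close_job gives the robot as it stands.
- The arm moves only by the tool send_rows, never from a script. Its argument "steps" is a list of rows, each an object with "claw": the finger opening in m, from 0 to 0.087; "offset": the shift along the tool's x, y, z in m, a list of three; "turn": the turn about the tool's z in rad. In form: [{"claw": claw, "offset": [tx, ty, tz], "turn": turn}, ...]. A call has 1 to 12 rows; each row is the pose to reach, as a shift and turn from the pose measured when the call began, along the tool's axes at that moment; what a row does not reach only later rows make up. A row lasts 1/8 s, in which the tool goes at most 62.5 mm and 10.7 degrees, less where a joint would pass 70% of its speed; a pose out of reach is approached as far as the arm can. A call with a gripper value outside its range is refused whole. The fingers move at their own pace and stop on an object; "squeeze" is the grip in N (left out, the last holds). Time passes only in rows, so rows that repeat a pose let the fingers close. It gives the time, the measured TCP pose, the force and the opening at its end, in the units of the state.
- get_state(): the state, without advancing time (a new reading comes with each control period).
- get_image(name): name is "scene" or "top" or "wrist"; returns a dict with "pixels" (384x512x3 uint8, blue, green, red), "fx", "fy", "cx", "cy" (pixels), "distortion" ([k1, k2, p1, p2, k3] as OpenCV has them; the pictures are not rectified), "R" (3x3) and "t" (3): a world point X has camera coordinates R X + t. Camera axes: x right, y down, z forward; pixel columns grow to the right and rows downward; lengths in m; the calibration is good to about 2 mm. A picture is of the moment at which its call begins. There is no depth.
- close_job(): hands the job in, once; it reports no verdict.
The state is a dict: "time": time; "joint_positions": joint angles; "qd": joint speeds; "joint_torque": joint torques, N m; "position": TCP position; "tool_rot": TCP orientation; "ft_force": force on the tool from outside, world axes, zero at the start; "torque": the same for the moment, N m; "grip_width": opening from 0.0 (shut) to 1.0 (fully open).
Only numpy, scipy, OpenCV 4.12 (cv2) and the standard library are available. Lean on these libraries where they do the work, as an engineer would, in place of code of your own. Each camera call takes 0.05 s, during which the arm holds its last target. There are 200 camera calls.

## Task

Load the capped core tube into the metal V-cradle for logging, without gripping or lifting it: push it gently with the fingers from the side so that it rolls over the bench, up the ramp and down into the V-groove. Push its black-capped end so that it slides along the groove until the red cap is against the dark end stop, then push the red-tipped hold-down arm over until it lies fully down across the tube, and leave the things round about alone.

Things in the scene. Friction and masses are not known exactly. Their poses are not given: they have to be found in the camera images.
- core: Capped core tube: opaque grey cylinder, white paper label, one red and one black end cap; 40 mm diameter throughout, 150 mm long, flat ends, 0.17 to 0.34 kg. Lies before the ramp, rolls freely, smooth (friction on the cradle about 0.3). Origin in its middle on its axis (20 mm above what it lies on). Own y axis runs along it toward the red cap; x and z turn as it rolls.
- red_end (a point): Centre of the flat end face of the red cap, 75 mm from the tube's middle.
- black_end (a point): Centre of the flat end face of the black cap, 75 mm from the tube's middle.
- cradle: Aluminium V-cradle, fixed, 141 mm (x) by 230 mm (y). Origin on the bench under the V's bottom line; y along the groove toward the dark end stop, x across it, away from the ramp, z up. Behind the V a back rail, x = 25 to 47 mm, 46 mm high, with a graduated strip. Seated, the tube's axis is at x = 0, 29 mm high; red cap against the stop, its middle is at y = +30 mm.
- crest (a point): Top edge between ramp and V, 15 mm high, at cradle x = -15, y = 0 mm. The ramp rises from bench level at x = -94 mm, gently at first (6, then 13 degrees), to this edge. From here the V falls at 35 degrees to 4.5 mm high at x = 0 and rises at 35 degrees to 22 mm high at x = 25 mm. Ramp and groove run from y = -115 to +105 mm; the -y end is open.
- stop_face (a point): Point on the face of the dark end stop where the middle of the red cap comes to rest, at cradle x = 0, y = +105 mm, 29 mm high. The stop is a plate 10 mm thick, from cradle x = -35 to +47 mm, 56 mm high.
- keeper (a joint): Hold-down arm: flat steel bar 24 mm wide with a red tip, hinged on the back rail, axis along cradle y. 0 rad = fully down, level across the groove, 1 mm above a seated tube (hard stop); 1.57 = upright; 1.9 = leaning back, away from the groove. It starts open and stays where it is left (friction 0.04 N m, about 0.5 N at the tip).
- keeper_pivot (a point): Middle of the arm's hinge axis, at cradle x = +38, y = +30 mm, 56 mm above the bench, between two lugs 65 mm high that end 19 mm to either side.
- keeper_tip (a point): Outer end of the hold-down arm, on its mid-plane, 80 mm from the hinge axis. The bar is 5 mm thick, its last 20 mm (red) 6 mm. Fully down, it is at cradle x = -42, y = +30 mm, 56 mm above the bench.
- blue_marker: Bystander: blue marker pen, 13 x 132 x 15 mm, lying on the bench. Origin under its middle.
- red_dish: Bystander: small clear dish with reddish pieces, 55 mm across, 15 mm high. Origin under its middle.
- brown_dish: Bystander: small clear dish with brown pieces, 55 mm across, 17 mm high. Origin under its middle.
- dropper: Bystander: dropper bottle, 33 mm across, 95 mm high, standing. Origin under its middle.
- slides: Bystander: dark slide box, 101 x 175 x 37 mm. Origin under its middle.
- beaker: Bystander: small beaker with a dropper in it, 48 mm across, 105 mm high, to the left of the cradle. Origin under its middle.
There are look-alikes about, which are no part of the job. Several things look just like the core: the one meant starts farthest to the robot's right.

How it is judged:
By the outcome, as a careful person would: the job done as asked, in the order asked, and still so for the second after the job is handed in, with the robot touching nothing.
It also fails if it takes over 64 s, if anything falls off the work surface, if the arm or the gripper's body presses on something with over 40 N, if the wrist force passes 120 N, or if a joint passes its speed limit or range.

## Working session

There is one attempt and no reset: what is moved stays moved. The work goes in short steps, Python scripts to look and compute and a tool call to move; the robot and the scene stay as the last step left them, time stands still between calls to the robot, and variables do not carry over. Pictures are saved under pics/ and viewed, and the job is handed in when it is done.

Besides the shell and the picture viewer there is one more tool, called after "Call:" in YAML: its name, and indented under it one key for each argument. send_rows: Moves the arm, as the interface text tells. Its arguments: {"type":"object","properties":{"steps":{"type":"array","items":{"type":"object","properties":{"claw":{"type":"number"},"offset":{"type":"array","items":{"type":"number"}},"turn":{"type":"number"}}}},"squeeze":{"type":"number"}},"required":["steps"]}

```bash
mkdir -p pics; cat > h.py <<'E'
import numpy as np, cv2, sys
from bench import get_state, get_image, close_job
from scipy.spatial.transform import Rotation as Ro
def snap(n,f):
    im=get_image(n); cv2.imwrite(f'pics/{f}.png',im['pixels']); np.savez(f'pics/{f}.npz',**{k:np.array(v) for k,v in im.items()}); return im
def ray(im,uv,z):
    K=np.array([[im['fx'],0,im['cx']],[0,im['fy'],im['cy']],[0,0,1]],float)
    p=cv2.undistortPoints(np.array([[uv]],float),K,np.array(im['distortion'],float))[0,0]
    R=np.array(im['R']);t=np.array(im['t']); d=R.T@np.r_[p,1]; c=-R.T@t
    return c+d*(z-c[2])/d[2]
def proj(im,X):
    K=np.array([[im['fx'],0,im['cx']],[0,im['fy'],im['cy']],[0,0,1]],float)
    return cv2.projectPoints(np.array(X,float).reshape(-1,3),cv2.Rodrigues(np.array(im['R'],float))[0],np.array(im['t'],float),K,np.array(im['distortion'],float))[0][:,0]
def load(f): return dict(np.load(f'pics/{f}.npz'))
def crop(f,x0,y0,x1,y1,s):
    c=cv2.imread(f'pics/{f}.png')[y0:y1,x0:x1]; cv2.imwrite(f'pics/{f}_c{x0}_{y0}.png',cv2.resize(c,None,fx=s,fy=s,interpolation=cv2.INTER_CUBIC))
def st():
    s=get_state(); print('t',round(s['time'],2),'p',np.round(s['position'],4),'rv',np.round(s['tool_rot'],3),'F',np.round(s['ft_force'],2),'g',round(s['grip_width'],3)); 
    R=Ro.from_rotvec(s['tool_rot']).as_matrix(); print(np.round(R,3).tolist()); return s,R
def off(X):
    s=get_state(); R=Ro.from_rotvec(s['tool_rot']).as_matrix(); return np.round(R.T@(np.array(X)-s['position']),4)
E
python3 - <<'E'
from h import *
for n in('scene','top','wrist'):
    im=snap(n,n+'0'); print(n,im['fx'],-np.array(im['R']).T@im['t'],np.round(im['R'],2).tolist())
st()
a=cv2.imread('pics/top0.png');b=cv2.imread('pics/scene0.png')
E
```

```text
scene 426.71951721532616 [0.00414443 1.15845595 0.81587393] [[-0.91, -0.42, -0.01], [-0.2, 0.46, -0.86], [0.37, -0.78, -0.5]]
top 483.3721732095234 [ 0.25914842 -0.00684332  1.55869828] [[0.03, -1.0, 0.0], [-0.98, -0.03, -0.2], [0.2, 0.0, -0.98]]
wrist 295.6376665213989 [ 0.24880671 -0.60423684  0.38358628] [[0.27, -0.96, -0.0], [-0.92, -0.26, 0.28], [-0.27, -0.07, -0.96]]
t 0.15 p [ 0.1769 -0.625   0.2217] rv [-3.11  -0.432  0.   ] F [-0.22 -0.37  0.25] g 0.999
[[0.962, 0.272, -0.001], [0.272, -0.962, 0.001], [-0.0, -0.001, -1.0]]
```

View pics/top0.png

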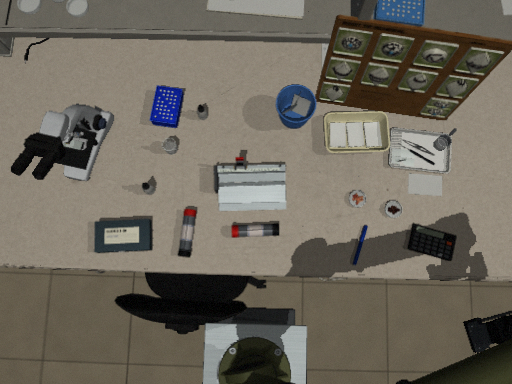

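View pics/scene0.png

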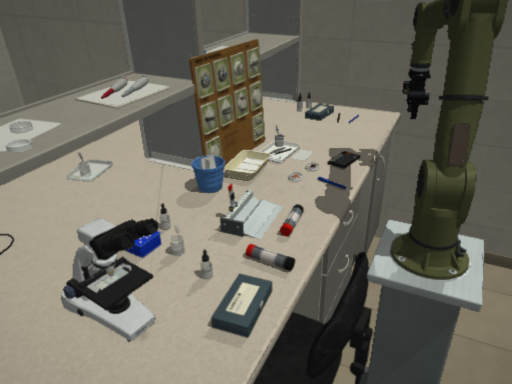

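Top view: two tube look-alikes, one at (188,231) upright-in-image and one at (255,230). Image right is the robot's right (-y), so the second is the core. I'll confirm that in enlarged crops and measure.

```bash
python3 - <<'E'
from h import *
crop('top0',200,140,300,250,7); crop('scene0',210,175,310,275,7)
E
```

```text
(no output)
```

View pics/top0_c200_140.png

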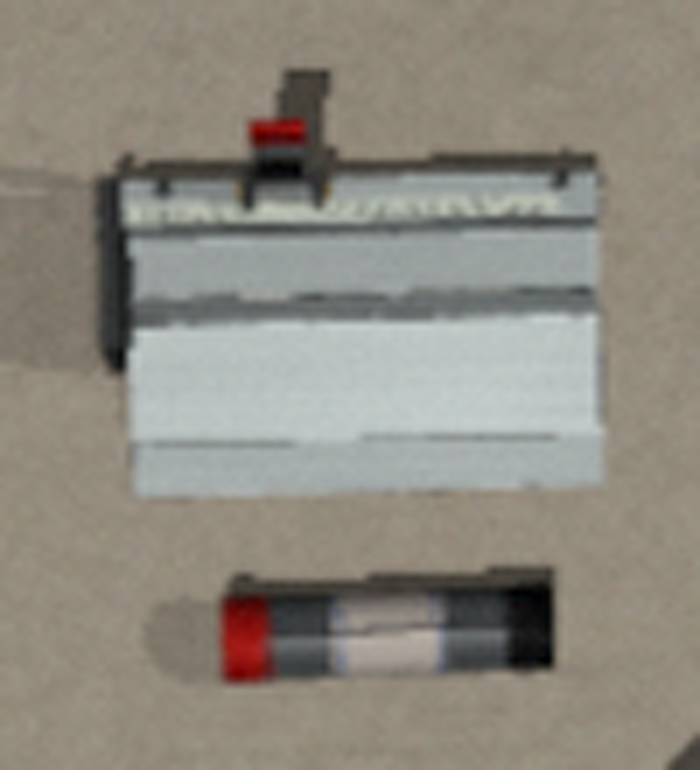

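View pics/scene0_c210_175.png

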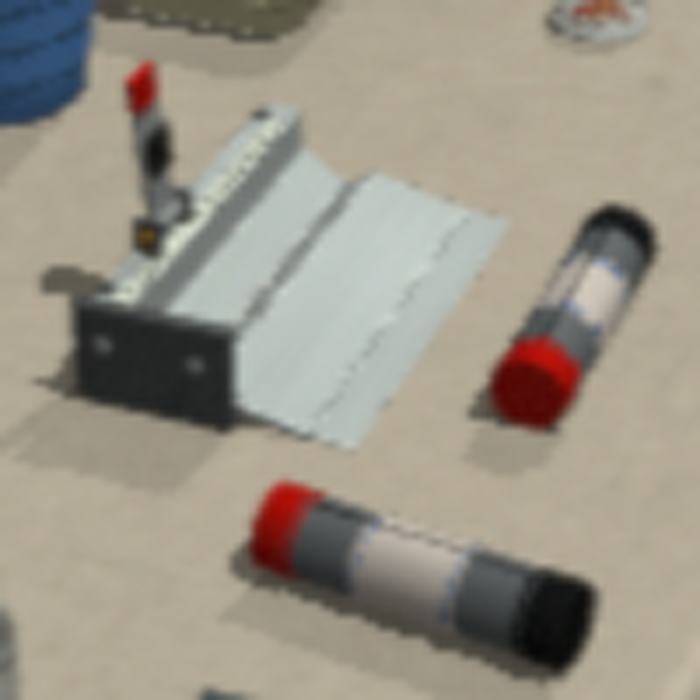

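```bash
python3 - <<'E'
from h import *
im=load('top0'); r=lambda u,v,z: ray(im,(200+(u+.0)/7-.5+.07,140+v/7-.5+.07),z)
A=r(135,497,0);B=r(603,487,0); print('ramp corners',A,B,np.linalg.norm(A-B))
d=(A-B)/np.linalg.norm(A-B); yaw=np.arctan2(-d[0],d[1]); 
c=np.r_[Ro.from_euler('z',yaw).as_matrix()]
O=(A+B)/2-c@np.array([-.094,-.005,0]); print('cradle',O,'yaw',yaw)
# checks: rail back-right corner top z46 x=.047,y=-.115 ; stop
P=[[-.015,-.115,.015],[-.015,.105,.015],[.025,-.115,.046],[.047,-.115,.046],[.025,.105,.046],[-.035,.115,.056],[.047,.115,.056],[.038,.03,.056]]
q=proj(im,[O+c@np.array(p) for p in P]); print(np.round((q-[200,140]+.43)*7))
r1=(r(224,640,.02));b1=r(553,627,.02); print('core',r1,b1,np.linalg.norm(r1-b1),(r1+b1)/2)
print('core in cradle',c.T@(r1-O),c.T@(b1-O))
E
```

```text
ramp corners [0.50241946 0.1326942  0.        ] [ 0.51349787 -0.08527175  0.        ] 0.21824730528050823
cradle [0.60158368 0.03347629 0.        ] yaw 0.050782620076795244
[[601. 315.]
 [130. 325.]
 [602. 216.]
 [600. 169.]
 [124. 226.]
 [100. 350.]
 [100. 174.]
 [285. 189.]]
core [0.43453061 0.08729318 0.02      ] [ 0.44486078 -0.06263852  0.02      ] 0.15028714836093926 [0.4396957  0.01232733 0.02      ]
core in cradle [-0.16410592  0.06222726  0.02      ] [-0.16139972 -0.08803552  0.02      ]
```

Call:
send_rows:
  steps:
    - {"claw": 0.087,"offset": [0.19,-0.115,0],"turn": -0.17}
    - {"claw": 0.087,"offset": [0.38,-0.23,0],"turn": -0.5}
    - {"claw": 0.087,"offset": [0.38,-0.23,0],"turn": -0.7}
    - {"claw": 0.087,"offset": [0.38,-0.23,0],"turn": -0.9}
    - {"claw": 0.087,"offset": [0.38,-0.23,0],"turn": -1.1}
    - {"claw": 0.087,"offset": [0.38,-0.23,0],"turn": -1.3}
    - {"claw": 0.087,"offset": [0.38,-0.23,0],"turn": -1.346}
    - {"claw": 0.087,"offset": [0.38,-0.23,0],"turn": -1.346}
    - {"claw": 0.087,"offset": [0.41,-0.38,0],"turn": -1.346}
    - {"claw": 0.087,"offset": [0.441,-0.537,0.03],"turn": -1.346}
    - {"claw": 0.087,"offset": [0.441,-0.537,0.07],"turn": -1.346}
    - {"claw": 0.087,"offset": [0.441,-0.537,0.07],"turn": -1.346}

```text
time: 1.65
position: [0.46, -0.0571, 0.1751]
tool_rot: [-2.166, -2.275, -0.001]
ft_force: [-0.0, 0.1, 0.7]
grip_width: 0.999
```

```bash
python3 - <<'E'
from h import *
s,R=st(); print(np.round(s['joint_positions'],2)); print(off([.457,.013,.15]))
E
```

```text
t 1.65 p [ 0.46   -0.0571  0.1751] rv [-2.166e+00 -2.275e+00 -1.000e-03] F [-0.02  0.07  0.69] g 0.999
[[-0.049, 0.999, 0.0], [0.999, 0.049, 0.0], [0.0, 0.0, -1.0]]
[ 0.76 -0.03 -0.67  1.94 -0.02  1.23  0.14]
[0.0701 0.0005 0.0251]
```

Call:
send_rows:
  steps:
    - {"claw": 0.087,"offset": [0.04,0.0,0.0],"turn": 0}
    - {"claw": 0.087,"offset": [0.07,0.0,0.02],"turn": 0}
    - {"claw": 0.087,"offset": [0.07,0.0,0.04],"turn": 0}
    - {"claw": 0.087,"offset": [0.07,0.0,0.04],"turn": 0}

```text
time: 2.15
position: [0.4551, 0.0122, 0.1339]
tool_rot: [-2.165, -2.273, 0.003]
ft_force: [0.3, -0.1, -0.1]
grip_width: 1.002
```

```bash
python3 - <<'E'
from h import *
s,R=st(); print(np.round(s['joint_positions'],2)); print(off([.457,.013,.02]))
im=snap('wrist','w1'); O=np.array([.6016,.0335,0]); 
print(proj(im,[[.4345,.0873,.02],[.4449,-.0626,.02]]))
E
```

```text
t 2.15 p [0.4551 0.0122 0.1339] rv [-2.165 -2.273  0.003] F [ 0.31 -0.09 -0.13] g 1.002
[[-0.048, 0.999, -0.003], [0.999, 0.048, 0.0], [0.001, -0.003, -1.0]]
[ 0.68  0.   -0.76  2.    0.    1.14 -0.03]
[0.0006 0.0023 0.1139]
[[241.14822521 102.92926197]
 [246.42344393 252.90247706]]
```

View pics/w1.png

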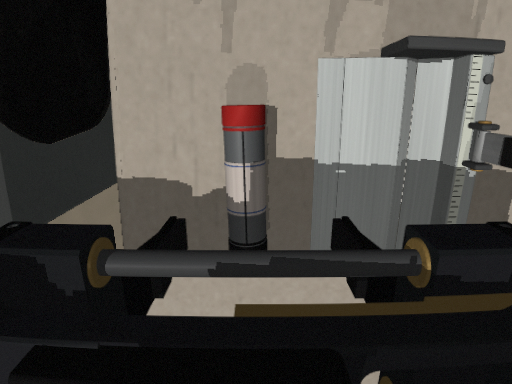

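Call:
send_rows:
  steps:
    - {"claw": 0.087,"offset": [0.0,0.001,0.05],"turn": 0}
    - {"claw": 0.087,"offset": [0.0,0.001,0.09],"turn": 0}
    - {"claw": 0.087,"offset": [0.0,0.001,0.114],"turn": 0}
    - {"claw": 0.087,"offset": [0.0,0.001,0.114],"turn": 0}
    - {"claw": 0.087,"offset": [0.0,0.001,0.114],"turn": 0}

```text
time: 2.82
position: [0.4582, 0.0116, 0.0223]
tool_rot: [2.169, 2.272, 0.001]
ft_force: [-0.5, -0.4, 1.2]
grip_width: 1.0
```

```bash
python3 - <<'E'
from h import *
s,R=st(); snap('top','t1');crop('top','0'and 0,0,1,1,1) if 0 else crop('t1',200,140,300,250,6)
E
```

```text
t 2.83 p [0.4582 0.0116 0.0223] rv [2.169e+00 2.272e+00 1.000e-03] F [-0.47 -0.41  1.17] g 1.0
[[-0.046, 0.999, 0.001], [0.999, 0.046, 0.0], [0.0, 0.001, -1.0]]
```

View pics/t1_c200_140.png

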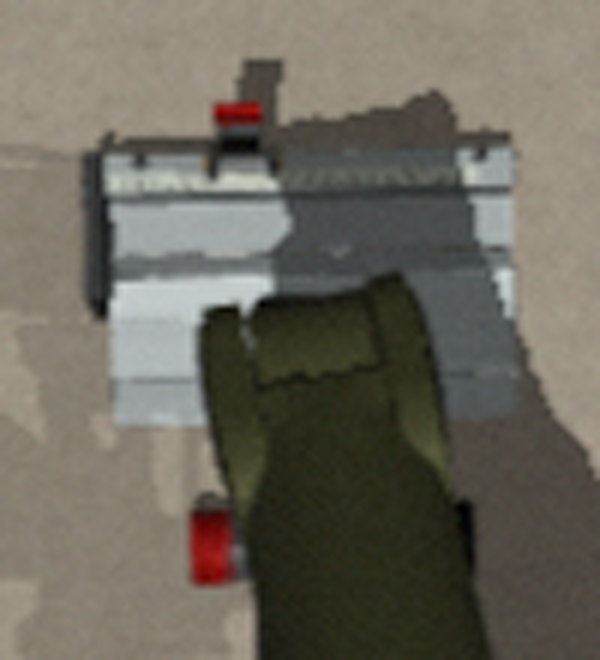

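Call:
send_rows:
  steps:
    - {"claw": 0.087,"offset": [0.0,0.004,0.003],"turn": 0}
    - {"claw": 0.087,"offset": [0.0,0.008,0.003],"turn": 0}
    - {"claw": 0.087,"offset": [0.0,0.012,0.003],"turn": 0}
    - {"claw": 0.087,"offset": [0.0,0.016,0.003],"turn": 0}
    - {"claw": 0.087,"offset": [0.0,0.02,0.003],"turn": 0}
    - {"claw": 0.087,"offset": [0.0,0.024,0.003],"turn": 0}
    - {"claw": 0.087,"offset": [0.0,0.027,0.003],"turn": 0}
    - {"claw": 0.087,"offset": [0.0,0.03,0.003],"turn": 0}
    - {"claw": 0.087,"offset": [0.0,0.033,0.003],"turn": 0}
    - {"claw": 0.087,"offset": [0.0,0.035,0.003],"turn": 0}
    - {"claw": 0.087,"offset": [0.0,0.036,0.003],"turn": 0}
    - {"claw": 0.087,"offset": [0.0,0.036,0.003],"turn": 0}

```text
time: 4.38
position: [0.4945, 0.0133, 0.0195]
tool_rot: [2.168, 2.272, 0.002]
ft_force: [0.3, -0.6, 0.6]
grip_width: 1.001
```

```bash
python3 - <<'E'
from h import *
s,R=st(); snap('scene','s2');crop('s2',210,175,310,275,6);snap('wrist','w2')
E
```

```text
t 4.38 p [0.4945 0.0133 0.0195] rv [2.168e+00 2.272e+00 2.000e-03] F [ 0.3 -0.6  0.6] g 1.001
[[-0.047, 0.999, 0.002], [0.999, 0.047, -0.0], [-0.0, 0.002, -1.0]]
```

View pics/w2.png

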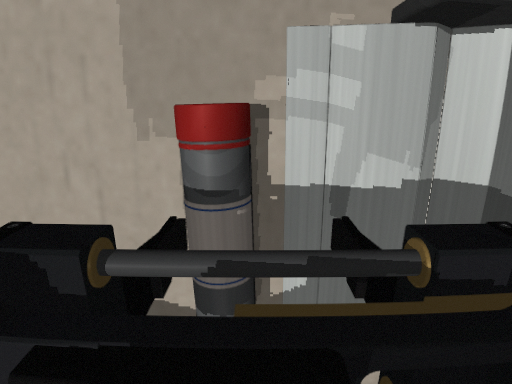

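View pics/s2_c210_175.png

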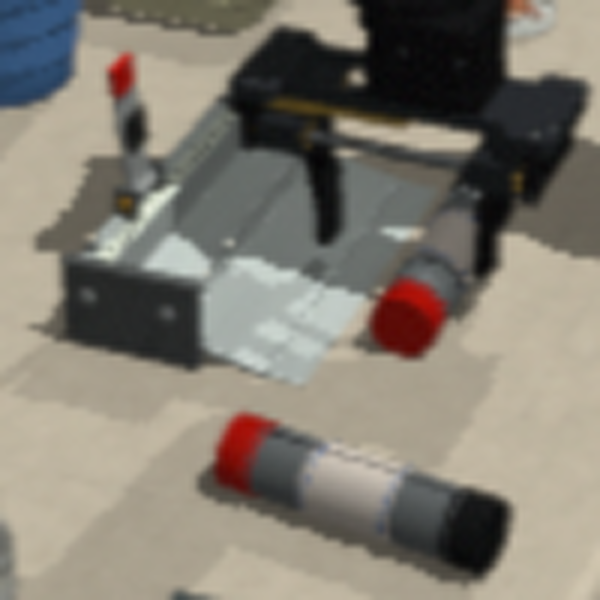

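Call:
send_rows:
  steps:
    - {"claw": 0.087,"offset": [0.0,-0.003,0.0],"turn": 0}
    - {"claw": 0.087,"offset": [0.0,-0.003,-0.04],"turn": 0}
    - {"claw": 0.087,"offset": [0.0,-0.003,-0.09],"turn": 0}
    - {"claw": 0.087,"offset": [0.0,-0.02,-0.11],"turn": 0.19}
    - {"claw": 0.087,"offset": [0.0,-0.03,-0.11],"turn": 0.37}
    - {"claw": 0.087,"offset": [0.0,-0.04,-0.11],"turn": 0.56}
    - {"claw": 0.087,"offset": [0.0,-0.05,-0.11],"turn": 0.74}
    - {"claw": 0.087,"offset": [0.0,-0.062,-0.11],"turn": 0.93}
    - {"claw": 0.087,"offset": [0.0,-0.062,-0.11],"turn": 1.11}
    - {"claw": 0.087,"offset": [0.0,-0.062,-0.11],"turn": 1.3}
    - {"claw": 0.087,"offset": [0.0,-0.062,-0.11],"turn": 1.48}
    - {"claw": 0.087,"offset": [0.0,-0.062,-0.11],"turn": 1.57}

```text
time: 5.98
position: [0.4319, 0.0105, 0.1293]
tool_rot: [3.14, 0.069, 0.002]
ft_force: [0.1, -0.1, -0.4]
grip_width: 1.0
```

```bash
python3 - <<'E'
from h import *
s,R=st(); print(np.round(s['joint_positions'],2)); snap('wrist','w3'); snap('scene','s3');crop('s3',210,175,310,275,6)
E
```

```text
t 5.97 p [0.4319 0.0105 0.1293] rv [3.14e+00 6.90e-02 2.00e-03] F [ 0.11 -0.11 -0.4 ] g 1.0
[[0.999, 0.044, 0.001], [0.044, -0.999, -0.001], [0.001, 0.001, -1.0]]
[ 0.72 -0.06 -0.77  2.06 -0.05  1.13 -1.56]
```

View pics/w3.png

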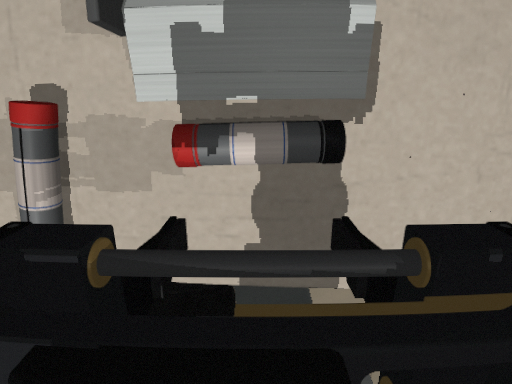

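View pics/s3_c210_175.png

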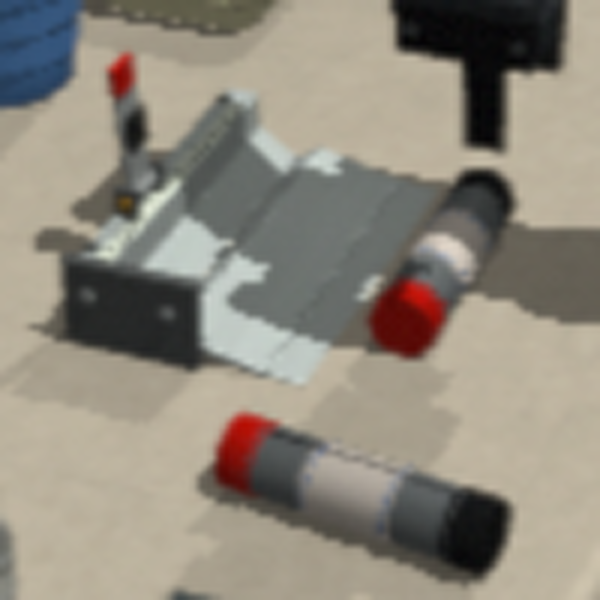

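```bash
python3 - <<'E'
from h import *
im=load('w3')
r=ray(im,(173,147),.02);b=ray(im,(345,141),.02); print(r,b,np.linalg.norm(r-b),(r+b)/2, np.degrees(np.arctan2(r[0]-b[0],r[1]-b[1])))
E
```

```text
[0.46366042 0.09199085 0.02      ] [ 0.47624868 -0.06644085  0.02      ] 0.1589310114869004 [0.46995455 0.012775   0.02      ] -4.542917586914514
```

Call:
send_rows:
  steps:
    - {"claw": 0.087,"offset": [-0.002,0.0,0.05],"turn": 0}
    - {"claw": 0.087,"offset": [-0.002,0.0,0.09],"turn": 0}
    - {"claw": 0.087,"offset": [-0.002,0.0,0.115],"turn": 0}
    - {"claw": 0.087,"offset": [-0.002,0.0,0.115],"turn": 0}
    - {"claw": 0.087,"offset": [0.002,0.0,0.115],"turn": 0}
    - {"claw": 0.087,"offset": [0.007,0.0,0.115],"turn": 0}
    - {"claw": 0.087,"offset": [0.011,0.0,0.115],"turn": 0}
    - {"claw": 0.087,"offset": [0.015,0.0,0.115],"turn": 0}
    - {"claw": 0.087,"offset": [0.018,0.0,0.115],"turn": 0}
    - {"claw": 0.087,"offset": [0.02,0.0,0.115],"turn": 0}

```text
time: 7.32
position: [0.4522, 0.0113, 0.0143]
tool_rot: [3.14, 0.074, 0.002]
ft_force: [-0.5, 0.3, -0.5]
grip_width: 1.001
```

```bash
python3 - <<'E'
from h import *
s,R=st(); snap('wrist','w4'); snap('scene','s4');crop('s4',210,175,310,275,6)
O=np.array([.6016,.0335,0]);c=Ro.from_euler('z',.0508).as_matrix(); print('cradle',c.T@(s['position']-O), 'yaw', np.arctan2(R[1,0],R[0,0]))
E
```

```text
t 7.33 p [0.4522 0.0113 0.0143] rv [3.14e+00 7.40e-02 2.00e-03] F [-0.49  0.3  -0.48] g 1.001
[[0.999, 0.047, 0.001], [0.047, -0.999, -0.0], [0.001, 0.001, -1.0]]
cradle [-0.15032334 -0.01453979  0.01434551] yaw 0.0473433694197678
```

View pics/w4.png

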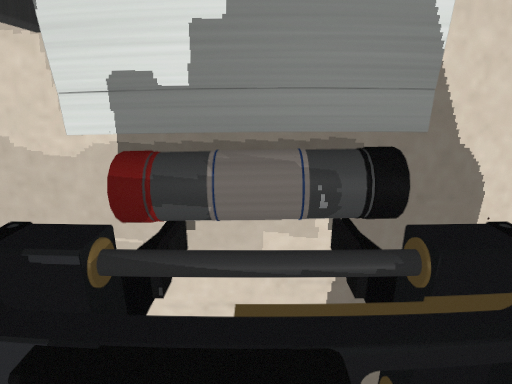

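View pics/s4_c210_175.png

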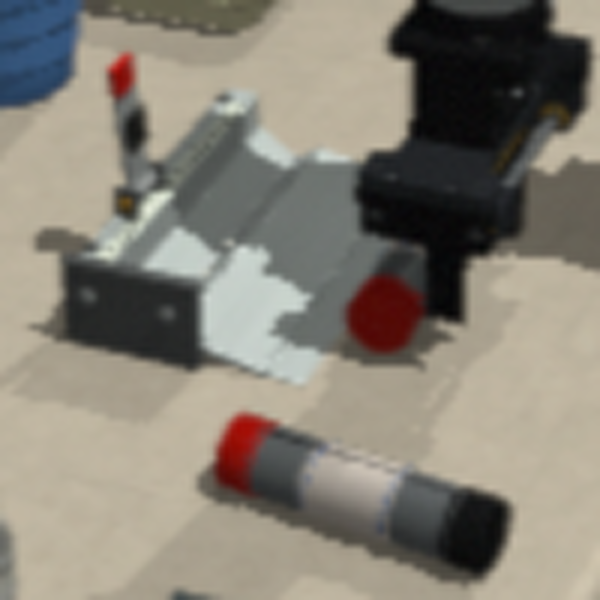

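Call:
send_rows:
  steps:
    - {"claw": 0.087,"offset": [0.005,0.0,0],"turn": 0}
    - {"claw": 0.087,"offset": [0.01,0.0,0],"turn": 0}
    - {"claw": 0.087,"offset": [0.015,0.0,0],"turn": 0}
    - {"claw": 0.087,"offset": [0.02,0.0,0],"turn": 0}
    - {"claw": 0.087,"offset": [0.025,0.0,0],"turn": 0}
    - {"claw": 0.087,"offset": [0.03,0.0,0],"turn": 0}
    - {"claw": 0.087,"offset": [0.035,0.0,0],"turn": 0}
    - {"claw": 0.087,"offset": [0.04,0.0,0],"turn": 0}
    - {"claw": 0.087,"offset": [0.045,0.0,-0.001],"turn": 0}
    - {"claw": 0.087,"offset": [0.05,0.0,-0.002],"turn": 0}
    - {"claw": 0.087,"offset": [0.055,0.0,-0.003],"turn": 0}
    - {"claw": 0.087,"offset": [0.06,0.0,-0.004],"turn": 0}

```text
time: 8.93
position: [0.5122, 0.0142, 0.0184]
tool_rot: [3.14, 0.074, 0.001]
ft_force: [-2.0, 0.2, 1.6]
grip_width: 0.999
```

```bash
python3 - <<'E'
from h import *
s,R=st(); snap('wrist','w5'); snap('scene','s5');crop('s5',210,175,310,275,6)
O=np.array([.6016,.0335,0]);c=Ro.from_euler('z',.0508).as_matrix(); print('cradle',c.T@(s['position']-O), 'yaw', np.arctan2(R[1,0],R[0,0]))
E
```

```text
t 8.93 p [0.5122 0.0142 0.0184] rv [3.14e+00 7.40e-02 1.00e-03] F [-1.97  0.17  1.58] g 0.999
[[0.999, 0.047, 0.001], [0.047, -0.999, -0.0], [0.001, 0.0, -1.0]]
cradle [-0.09029678 -0.01471865  0.0184133 ] yaw 0.047316678780222804
```

View pics/w5.png

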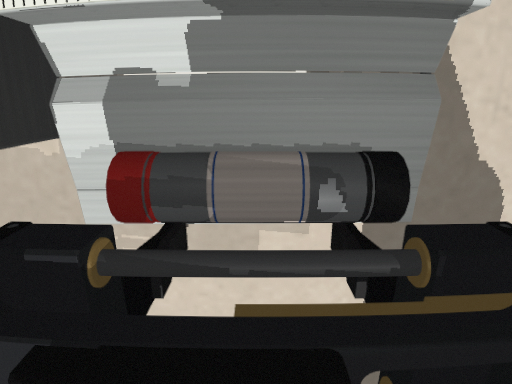

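View pics/s5_c210_175.png

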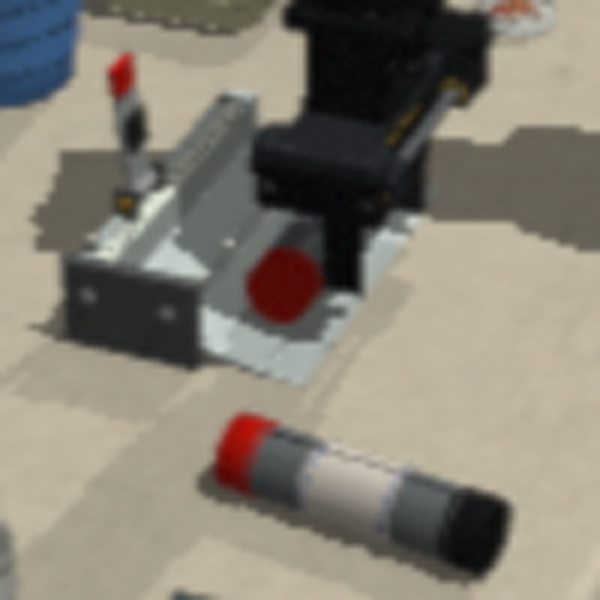

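Call:
send_rows:
  steps:
    - {"claw": 0.087,"offset": [0.005,0.0,-0.001],"turn": 0}
    - {"claw": 0.087,"offset": [0.01,0.0,-0.002],"turn": 0}
    - {"claw": 0.087,"offset": [0.015,0.0,-0.003],"turn": 0}
    - {"claw": 0.087,"offset": [0.02,0.0,-0.004],"turn": 0}
    - {"claw": 0.087,"offset": [0.025,0.0,-0.005],"turn": 0}
    - {"claw": 0.087,"offset": [0.03,0.0,-0.006],"turn": 0}
    - {"claw": 0.087,"offset": [0.035,0.0,-0.007],"turn": 0}
    - {"claw": 0.087,"offset": [0.039,0.0,-0.008],"turn": 0}
    - {"claw": 0.087,"offset": [0.042,0.0,-0.008],"turn": 0}
    - {"claw": 0.087,"offset": [0.045,0.0,-0.008],"turn": 0}
    - {"claw": 0.087,"offset": [0.048,0.0,-0.009],"turn": 0}
    - {"claw": 0.087,"offset": [0.05,0.0,-0.009],"turn": 0}

```text
time: 10.52
position: [0.5637, 0.0167, 0.028]
tool_rot: [-3.141, -0.074, -0.006]
ft_force: [-0.1, 0.2, -0.2]
grip_width: 0.997
```

```bash
python3 - <<'E'
from h import *
s,R=st(); snap('wrist','w6'); snap('scene','s6');crop('s6',210,175,310,275,6)
O=np.array([.6016,.0335,0]);c=Ro.from_euler('z',.0508).as_matrix(); print('cradle',c.T@(s['position']-O), 'yaw', np.arctan2(R[1,0],R[0,0]))
E
```

```text
t 10.53 p [0.5637 0.0167 0.028 ] rv [-3.141 -0.074 -0.006] F [-0.12  0.18 -0.2 ] g 0.997
[[0.999, 0.047, 0.004], [0.047, -0.999, 0.0], [0.004, -0.0, -1.0]]
cradle [-0.03871757 -0.01482835  0.02798539] yaw 0.047232263844232
```

View pics/w6.png

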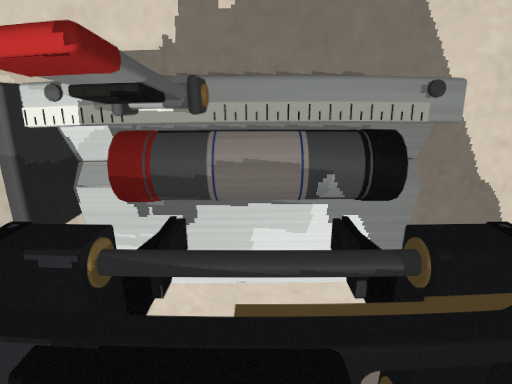

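View pics/s6_c210_175.png

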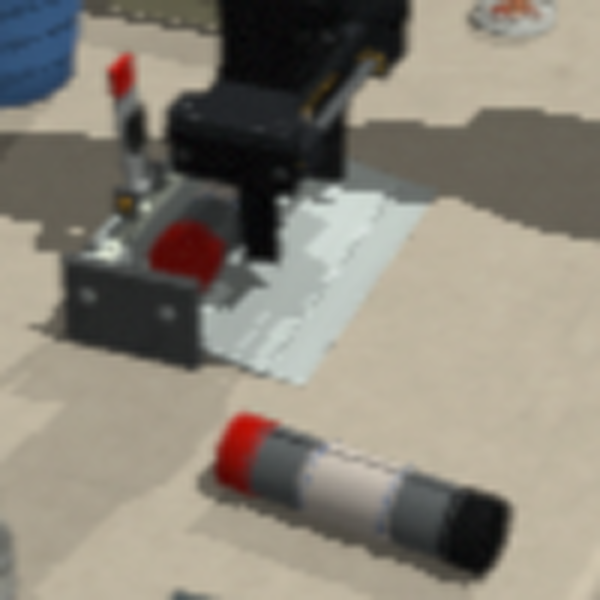

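Call:
send_rows:
  steps:
    - {"claw": 0.087,"offset": [-0.01,0.0,0.0],"turn": 0}
    - {"claw": 0.087,"offset": [-0.01,0.0,-0.04],"turn": 0}
    - {"claw": 0.0,"offset": [-0.01,0.03,-0.09],"turn": 0}
    - {"claw": 0.0,"offset": [0.0,0.06,-0.09],"turn": -0.18}
    - {"claw": 0.0,"offset": [0.02,0.09,-0.09],"turn": -0.36}
    - {"claw": 0.0,"offset": [0.039,0.12,-0.09],"turn": -0.54}
    - {"claw": 0.0,"offset": [0.039,0.12,-0.09],"turn": -0.72}
    - {"claw": 0.0,"offset": [0.039,0.12,-0.09],"turn": -0.9}
    - {"claw": 0.0,"offset": [0.039,0.12,-0.09],"turn": -1.08}
    - {"claw": 0.0,"offset": [0.039,0.12,-0.09],"turn": -1.26}
    - {"claw": 0.0,"offset": [0.039,0.12,-0.09],"turn": -1.44}
    - {"claw": 0.0,"offset": [0.039,0.12,-0.09],"turn": -1.567}

```text
time: 12.12
position: [0.6069, -0.1012, 0.1178]
tool_rot: [2.166, 2.273, 0.003]
ft_force: [0.4, -0.5, -0.6]
grip_width: 0.016
```

```bash
cat >> h.py <<'E'
O=np.array([.6016,.0335,0]);c=Ro.from_euler('z',.0508).as_matrix()
def cr():
    s,R=st(); print('cradle',np.round(c.T@(s['position']-O),4),'tool axes in cradle',np.round(c.T@R,3).tolist(),'q',np.round(s['joint_positions'],2))
E
python3 - <<'E'
from h import *
cr(); im=snap('wrist','w7'); print(proj(im,[O+c@np.array(p) for p in [[0,-.088,.029],[0,-.088,.049],[0,.105,.029]]]).round())
snap('top','t7');crop('t7',200,140,300,250,6)
E
```

```text
t 12.12 p [ 0.6069 -0.1012  0.1178] rv [2.166 2.273 0.003] F [ 0.37 -0.54 -0.64] g 0.016
[[-0.048, 0.999, 0.003], [0.999, 0.048, -0.0], [-0.0, 0.003, -1.0]]
cradle [-0.0015 -0.1348  0.1178] tool axes in cradle [[0.002, 1.0, 0.003], [1.0, -0.002, -0.0], [-0.0, 0.003, -1.0]] q [ 0.88  0.5  -0.97  1.65  0.43  1.23 -0.14]
[[ 261.  138.]
 [ 261.  141.]
 [ 261. -123.]]
```

View pics/w7.png

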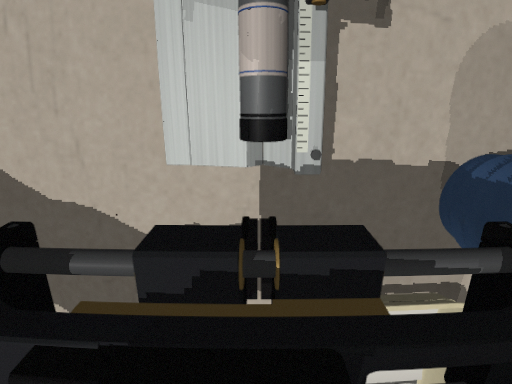

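View pics/t7_c200_140.png

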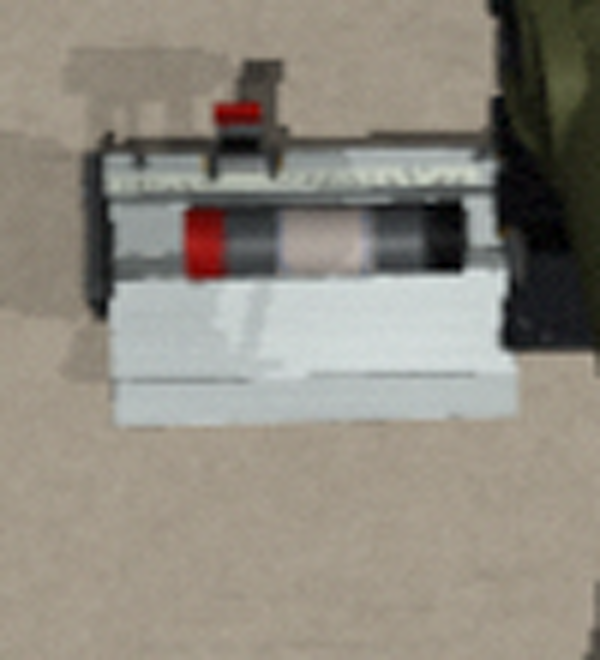

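Call:
send_rows:
  steps:
    - {"claw": 0.0,"offset": [0.0,0.001,0.05],"turn": 0}
    - {"claw": 0.0,"offset": [0.0,0.001,0.094],"turn": 0}
    - {"claw": 0.0,"offset": [0.01,0.001,0.094],"turn": 0}
    - {"claw": 0.0,"offset": [0.025,0.001,0.094],"turn": 0}
    - {"claw": 0.0,"offset": [0.032,0.001,0.094],"turn": 0}
    - {"claw": 0.0,"offset": [0.038,0.001,0.094],"turn": 0}
    - {"claw": 0.0,"offset": [0.043,0.001,0.094],"turn": 0}
    - {"claw": 0.0,"offset": [0.048,0.001,0.094],"turn": 0}
    - {"claw": 0.0,"offset": [0.053,0.001,0.094],"turn": 0}
    - {"claw": 0.0,"offset": [0.058,0.001,0.094],"turn": 0}
    - {"claw": 0.0,"offset": [0.063,0.001,0.094],"turn": 0}
    - {"claw": 0.0,"offset": [0.068,0.001,0.094],"turn": 0}

```text
time: 13.72
position: [0.6051, -0.0329, 0.0236]
tool_rot: [2.171, 2.269, 0.003]
ft_force: [-0.7, -0.5, 0.6]
grip_width: 0.009
```

```bash
python3 - <<'E'
from h import *
cr(); im=snap('wrist','w8'); snap('scene','s8');crop('s8',210,175,310,275,6)
E
```

```text
t 13.72 p [ 0.6051 -0.0329  0.0236] rv [2.171 2.269 0.003] F [-0.73 -0.53  0.63] g 0.009
[[-0.044, 0.999, 0.002], [0.999, 0.044, 0.0], [0.0, 0.002, -1.0]]
cradle [ 0.0001 -0.0665  0.0236] tool axes in cradle [[0.007, 1.0, 0.002], [1.0, -0.007, 0.0], [0.0, 0.002, -1.0]] q [ 0.73  0.58 -0.92  1.75  0.52  1.07 -0.32]
```

View pics/w8.png

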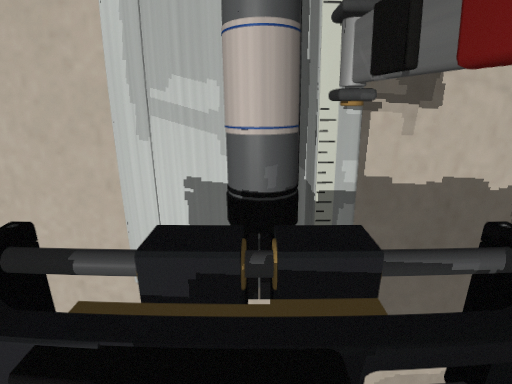

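View pics/s8_c210_175.png

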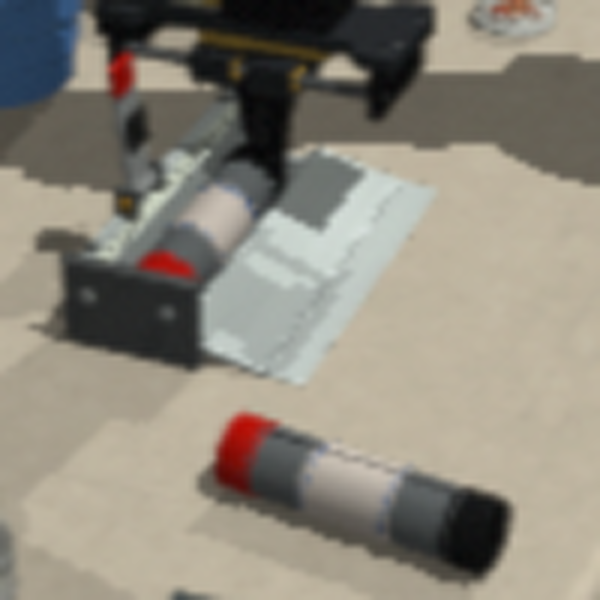

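Call:
send_rows:
  steps:
    - {"claw": 0.0,"offset": [0.003,0.0,0],"turn": 0}
    - {"claw": 0.0,"offset": [0.006,0.0,0],"turn": 0}
    - {"claw": 0.0,"offset": [0.008,0.0,0],"turn": 0}
    - {"claw": 0.0,"offset": [0.01,0.0,0],"turn": 0}
    - {"claw": 0.0,"offset": [0.011,0.0,0],"turn": 0}

```text
time: 14.45
position: [0.6047, -0.024, 0.0237]
tool_rot: [2.17, 2.267, -0.001]
ft_force: [0.5, -6.1, 1.3]
grip_width: 0.003
```

Call:
send_rows:
  steps:
    - {"claw": 0.0,"offset": [0.001,0.0,0],"turn": 0}
    - {"claw": 0.0,"offset": [0.002,0.0,0],"turn": 0}

```text
time: 14.7
position: [0.6047, -0.0241, 0.0237]
tool_rot: [2.17, 2.264, -0.004]
ft_force: [0.1, -6.4, 0.5]
grip_width: 0.002
```

```bash
python3 - <<'E'
from h import *
cr(); snap('scene','s9');crop('s9',210,195,270,245,12)
E
```

```text
t 14.7 p [ 0.6047 -0.0241  0.0237] rv [ 2.17   2.264 -0.004] F [ 0.15 -6.35  0.47] g 0.002
[[-0.042, 0.999, 0.002], [0.999, 0.042, -0.006], [-0.006, 0.002, -1.0]]
cradle [ 0.0002 -0.0577  0.0237] tool axes in cradle [[0.009, 1.0, 0.002], [1.0, -0.009, -0.006], [-0.006, 0.002, -1.0]] q [ 0.71  0.58 -0.92  1.75  0.52  1.08 -0.34]
```

View pics/s9_c210_195.png

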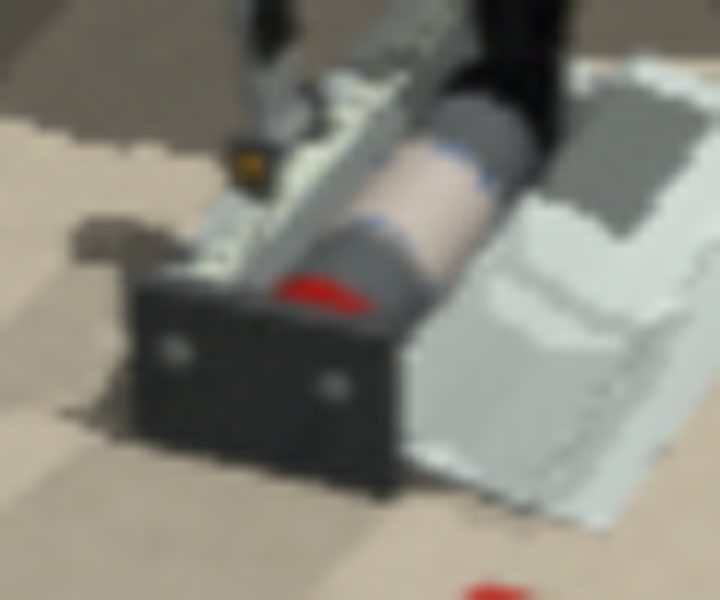

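Call:
send_rows:
  steps:
    - {"claw": 0.0,"offset": [-0.01,0.0,0],"turn": 0}
    - {"claw": 0.0,"offset": [-0.03,0.0,0],"turn": 0}
    - {"claw": 0.0,"offset": [-0.03,0.0,-0.05],"turn": 0}
    - {"claw": 0.0,"offset": [-0.03,0.0,-0.1],"turn": 0}
    - {"claw": 0.0,"offset": [-0.03,0.0,-0.14],"turn": 0}
    - {"claw": 0.0,"offset": [-0.03,0.0,-0.14],"turn": 0}

```text
time: 15.5
position: [0.6081, -0.0536, 0.1676]
tool_rot: [2.168, 2.26, 0.002]
ft_force: [0.4, -0.8, -0.1]
grip_width: 0.007
```

```bash
python3 - <<'E'
from h import *
cr(); snap('wrist','w10'); t=snap('top','t10');crop('t10',190,120,310,220,6); snap('scene','s10');crop('s10',210,175,310,275,6)
i=load('top0'); print([c.T@(ray(i,(u,v),.1)-O) for u,v in [(277,105),(315,105),(296,126)]])
E
```

```text
t 15.5 p [ 0.6081 -0.0536  0.1676] rv [2.168e+00 2.260e+00 2.000e-03] F [ 0.42 -0.77 -0.09] g 0.007
[[-0.042, 0.999, 0.008], [0.999, 0.042, -0.006], [-0.006, 0.008, -1.0]]
cradle [ 0.002  -0.0873  0.1676] tool axes in cradle [[0.009, 1.0, 0.008], [1.0, -0.009, -0.006], [-0.006, 0.008, -1.0]] q [ 0.83  0.44 -1.01  1.61  0.39  1.3  -0.2 ]
[array([ 0.22747687, -0.09150288,  0.1       ]), array([ 0.22502887, -0.21315806,  0.1       ]), array([ 0.15566836, -0.14962572,  0.1       ])]
```

View pics/t10_c190_120.png

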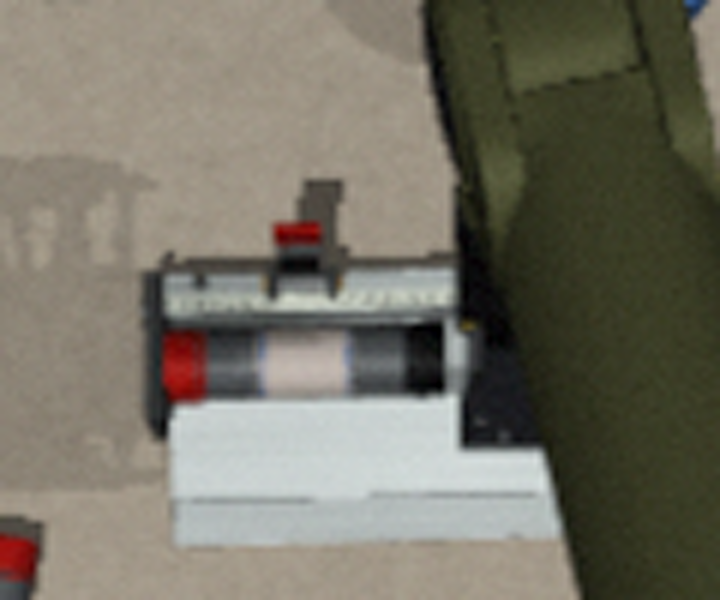

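View pics/w10.png

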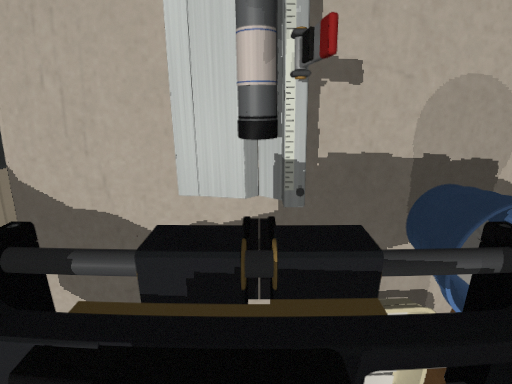

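View pics/s10_c210_175.png

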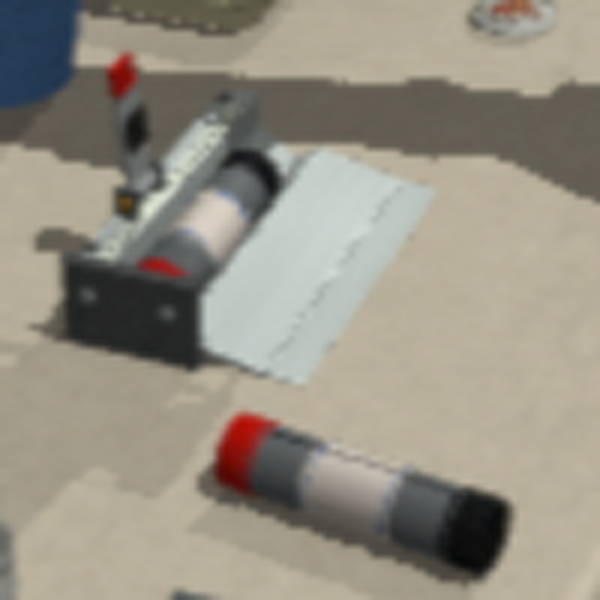

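Call:
send_rows:
  steps:
    - {"claw": 0.0,"offset": [0.0,0.0,-0.035],"turn": 0}
    - {"claw": 0.0,"offset": [0.04,0.03,-0.035],"turn": 0}
    - {"claw": 0.0,"offset": [0.08,0.065,-0.035],"turn": 0}
    - {"claw": 0.0,"offset": [0.117,0.101,-0.035],"turn": 0}
    - {"claw": 0.0,"offset": [0.117,0.101,-0.035],"turn": 0}
    - {"claw": 0.0,"offset": [0.117,0.101,-0.035],"turn": 0}

```text
time: 16.4
position: [0.7004, 0.0668, 0.1953]
tool_rot: [2.172, 2.266, -0.01]
ft_force: [0.0, -0.4, 0.0]
grip_width: 0.006
```

```bash
python3 - <<'E'
from h import *
cr(); snap('wrist','w11'); print(off(O+c@np.array([.1,.03,.105])))
snap('scene','s11')
E
```

```text
t 16.4 p [0.7004 0.0668 0.1953] rv [ 2.172  2.266 -0.01 ] F [ 0.04 -0.39  0.03] g 0.006
[[-0.042, 0.999, -0.003], [0.999, 0.042, -0.006], [-0.006, -0.003, -1.0]]
cradle [0.1003 0.0282 0.1953] tool axes in cradle [[0.009, 1.0, -0.003], [1.0, -0.009, -0.006], [-0.006, -0.003, -1.0]] q [ 0.47  0.63 -0.95  1.31  0.51  1.46 -0.4 ]
[ 0.0035 -0.0003  0.0908]
```

View pics/s11.png

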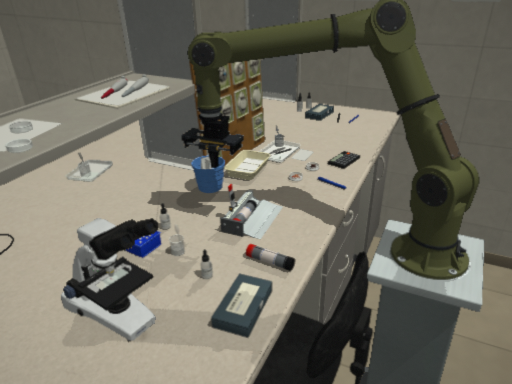

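View pics/w11.png

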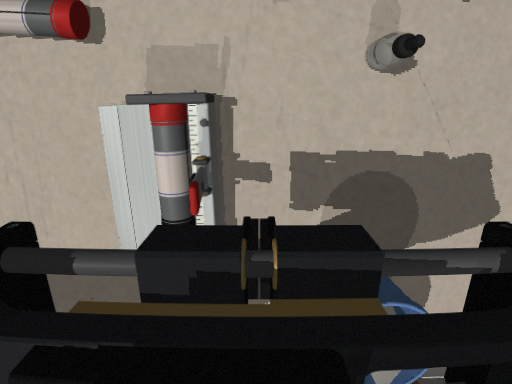

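Call:
send_rows:
  steps:
    - {"claw": 0.0,"offset": [0.003,0.0,0.05],"turn": 0}
    - {"claw": 0.0,"offset": [0.003,0.0,0.09],"turn": 0}
    - {"claw": 0.0,"offset": [0.003,-0.005,0.09],"turn": 0}
    - {"claw": 0.0,"offset": [0.003,-0.012,0.09],"turn": 0}
    - {"claw": 0.0,"offset": [0.003,-0.018,0.09],"turn": 0}
    - {"claw": 0.0,"offset": [0.003,-0.024,0.09],"turn": 0}
    - {"claw": 0.0,"offset": [0.003,-0.03,0.09],"turn": 0}
    - {"claw": 0.0,"offset": [0.003,-0.036,0.09],"turn": 0}
    - {"claw": 0.0,"offset": [0.003,-0.042,0.09],"turn": 0}
    - {"claw": 0.0,"offset": [0.003,-0.048,0.09],"turn": 0}

```text
time: 17.75
position: [0.6523, 0.0656, 0.1066]
tool_rot: [2.174, 2.262, -0.008]
ft_force: [1.0, -0.9, 0.8]
grip_width: 0.005
```

```bash
python3 - <<'E'
from h import *
cr(); snap('wrist','w12'); snap('scene','s12');crop('s12',190,155,290,255,6)
E
```

```text
t 17.75 p [0.6523 0.0656 0.1066] rv [ 2.174  2.262 -0.008] F [ 1.04 -0.94  0.78] g 0.005
[[-0.04, 0.999, -0.001], [0.999, 0.04, -0.007], [-0.007, -0.001, -1.0]]
cradle [0.0523 0.0294 0.1066] tool axes in cradle [[0.011, 1.0, -0.001], [1.0, -0.011, -0.007], [-0.007, -0.001, -1.0]] q [ 0.55  0.6  -0.96  1.55  0.51  1.27 -0.45]
```

View pics/s12_c190_155.png

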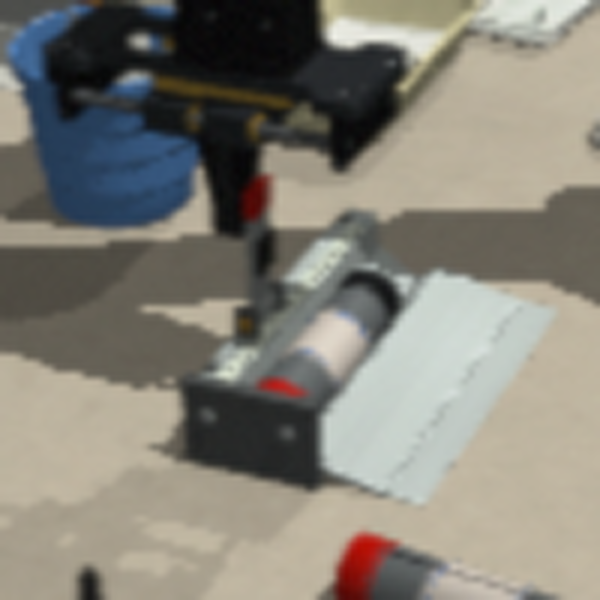

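View pics/w12.png

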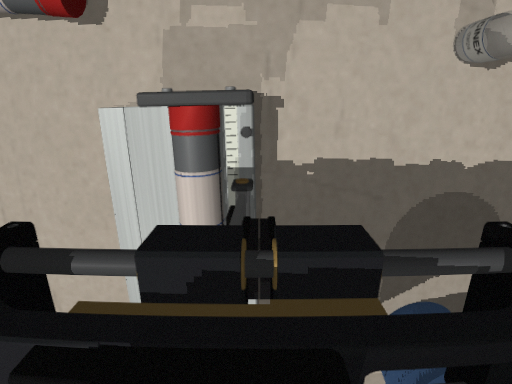

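Call:
send_rows:
  steps:
    - {"claw": 0.0,"offset": [0.0,-0.007,0.0],"turn": 0}
    - {"claw": 0.0,"offset": [0.0,-0.015,0.001],"turn": 0}
    - {"claw": 0.0,"offset": [0.0,-0.024,0.002],"turn": 0}
    - {"claw": 0.0,"offset": [0.0,-0.033,0.004],"turn": 0}
    - {"claw": 0.0,"offset": [0.0,-0.041,0.008],"turn": 0}
    - {"claw": 0.0,"offset": [0.0,-0.049,0.013],"turn": 0}
    - {"claw": 0.0,"offset": [0.0,-0.054,0.02],"turn": 0}
    - {"claw": 0.0,"offset": [0.0,-0.059,0.028],"turn": 0}
    - {"claw": 0.0,"offset": [0.0,-0.061,0.033],"turn": 0}
    - {"claw": 0.0,"offset": [0.0,-0.062,0.037],"turn": 0}

```text
time: 19.1
position: [0.5896, 0.0628, 0.0691]
tool_rot: [2.174, 2.263, -0.01]
ft_force: [-0.1, 0.0, 0.6]
grip_width: 0.009
```

```bash
python3 - <<'E'
from h import *
cr(); snap('wrist','w13'); snap('scene','s13');crop('s13',190,155,290,255,6)
E
```

```text
t 19.1 p [0.5896 0.0628 0.0691] rv [ 2.174  2.263 -0.01 ] F [-0.07  0.01  0.57] g 0.009
[[-0.04, 0.999, -0.002], [0.999, 0.04, -0.007], [-0.007, -0.002, -1.0]]
cradle [-0.0105  0.0299  0.0691] tool axes in cradle [[0.011, 1.0, -0.002], [1.0, -0.011, -0.007], [-0.007, -0.002, -1.0]] q [ 0.63  0.52 -0.99  1.74  0.48  1.15 -0.47]
```

View pics/s13_c190_155.png

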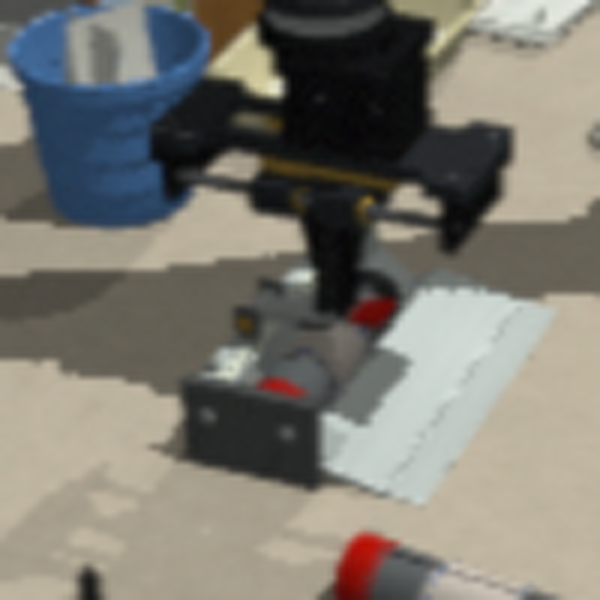

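Nearly down. I'll press straight down until it meets the hard stop.

Call:
send_rows:
  steps:
    - {"claw": 0.0,"offset": [0.0,-0.008,0.003],"turn": 0}
    - {"claw": 0.0,"offset": [0.0,-0.012,0.006],"turn": 0}
    - {"claw": 0.0,"offset": [0.0,-0.014,0.009],"turn": 0}
    - {"claw": 0.0,"offset": [0.0,-0.014,0.011],"turn": 0}
    - {"claw": 0.0,"offset": [0.0,-0.014,0.012],"turn": 0}
    - {"claw": 0.0,"offset": [0.0,-0.014,0.013],"turn": 0}
    - {"claw": 0.0,"offset": [0.0,-0.014,0.013],"turn": 0}

```text
time: 20.08
position: [0.5751, 0.0621, 0.0589]
tool_rot: [2.174, 2.262, -0.015]
ft_force: [-8.5, -2.7, 21.1]
grip_width: 0.005
```

```bash
python3 - <<'E'
from h import *
cr()
E
```

```text
t 20.07 p [0.5751 0.0621 0.0589] rv [ 2.174  2.262 -0.015] F [-8.48 -2.75 21.06] g 0.005
[[-0.04, 0.999, -0.004], [0.999, 0.04, -0.01], [-0.009, -0.004, -1.0]]
cradle [-0.025   0.0299  0.0589] tool axes in cradle [[0.011, 1.0, -0.004], [1.0, -0.011, -0.009], [-0.009, -0.004, -1.0]] q [ 0.65  0.51 -1.    1.78  0.48  1.12 -0.47]
```

Call:
send_rows:
  steps:
    - {"claw": 0.0,"offset": [0.0,0.0,-0.01],"turn": 0}
    - {"claw": 0.0,"offset": [0.0,0.0,-0.05],"turn": 0}
    - {"claw": 0.0,"offset": [0.0,0.0,-0.11],"turn": 0}
    - {"claw": 0.0,"offset": [-0.06,0.0,-0.14],"turn": 0}
    - {"claw": 0.0,"offset": [-0.12,-0.03,-0.14],"turn": 0}
    - {"claw": 0.0,"offset": [-0.18,-0.03,-0.14],"turn": 0}
    - {"claw": 0.0,"offset": [-0.22,-0.03,-0.14],"turn": 0}
    - {"claw": 0.0,"offset": [-0.22,-0.03,-0.14],"turn": 0}

```text
time: 21.08
position: [0.5537, -0.1634, 0.2005]
tool_rot: [2.184, 2.253, -0.016]
ft_force: [1.3, -0.0, -1.3]
grip_width: 0.002
```

```bash
python3 - <<'E'
from h import *
cr(); im=snap('top','t14');crop('t14',190,130,310,230,6); snap('scene','s14');crop('s14',190,165,290,255,7)
P=[[-.042,.018,.058],[-.042,.042,.058],[0,.105,.049],[0,-.045,.029]]
print((proj(im,[O+c@np.array(p) for p in P])-[190,130]+.43)*6); print((proj(load('s14'),[O+c@np.array(p) for p in P])-[190,165]+.43)*7)
E
```

```text
t 21.07 p [ 0.5537 -0.1634  0.2005] rv [ 2.184  2.253 -0.016] F [ 1.26 -0.04 -1.35] g 0.002
[[-0.031, 1.0, -0.004], [0.999, 0.031, -0.01], [-0.01, -0.005, -1.0]]
cradle [-0.0579 -0.1942  0.2005] tool axes in cradle [[0.02, 1.0, -0.005], [1.0, -0.02, -0.01], [-0.01, -0.005, -1.0]] q [ 1.1   0.34 -1.05  1.64  0.31  1.34  0.04]
[[329.27593483 367.903048  ]
 [283.80852702 368.8684178 ]
 [165.61009996 297.54245837]
 [446.23990368 299.81927916]]
[[462.15185241 305.00501332]
 [442.68739199 329.40913688]
 [307.87853611 395.26777191]
 [435.72905825 278.09234894]]
```

View pics/t14_c190_130.png

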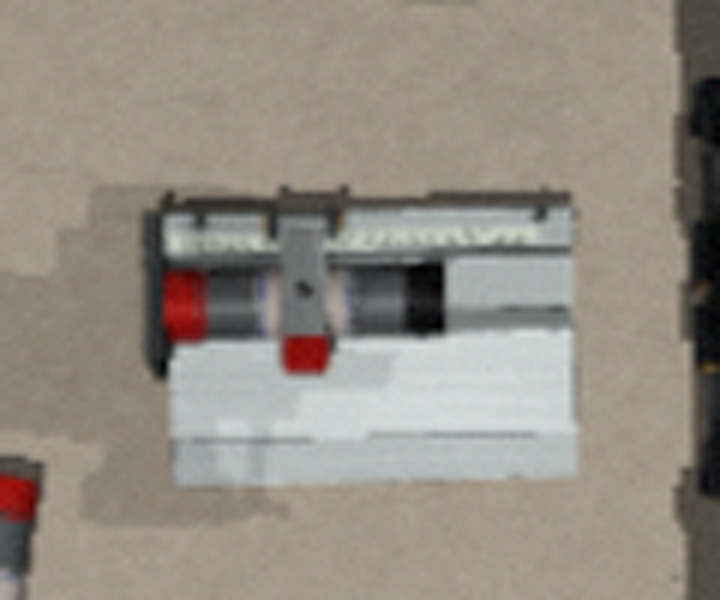

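View pics/s14_c190_165.png

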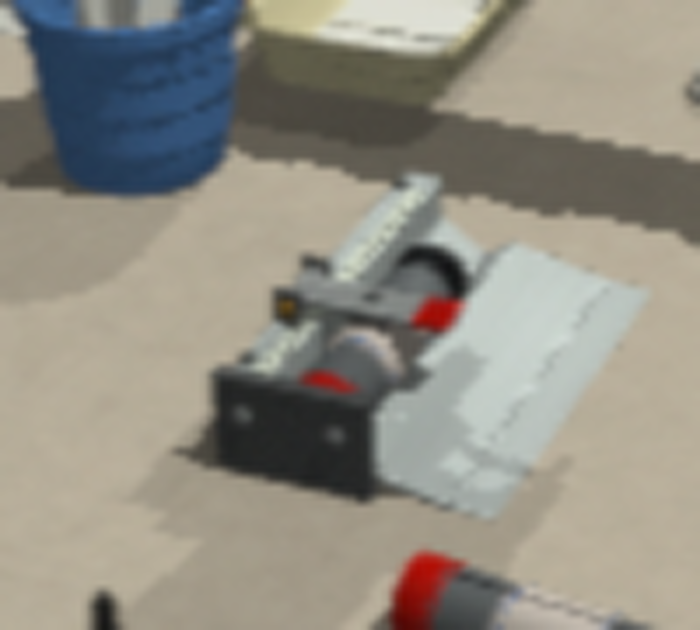

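View pics/t14.png

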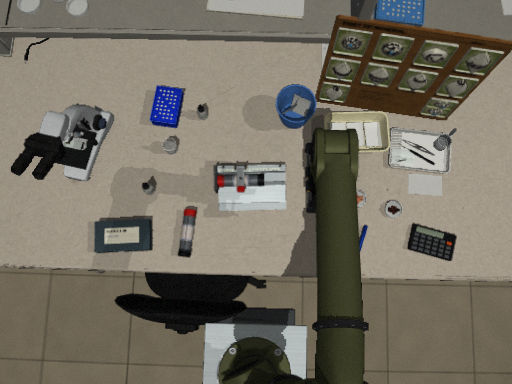

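```bash
python3 -c "
from bench import close_job; print(close_job())"
```

```text
the job is handed in; nothing more can be done
None
```

The core is in the V-cradle with its red cap against the end stop and the hold-down arm fully down. I handed the job in at about 21 s on the robot clock, and no verdict was reported.

**What I did:**
- **Rolling:** I rolled the rightmost of the two look-alike tubes over the bench with one finger. I then changed to both open fingers and rolled it up the ramp until it dropped into the V. It was never gripped or lifted.
- **Sliding:** I pushed the black cap along the groove until the tube stopped moving, at a steady 6 N.
- **Hold-down arm:** I pushed it over from behind and pressed it down to its hard stop. It met 21 N with the fingertips at 58.9 mm, where the bar's top should be when it is level.

**Last checks:**
- **Tube and arm:** In the final top and scene pictures the red cap touches the stop plate. The black end and the arm's tip lie within about 2 mm of where they should be.
- **Surroundings:** In the final top picture the other tube, slide box, beaker and bucket look unmoved. The robot arm partly hides the red dish and the marker there. Neither was near any of the moves, and both looked in place in a scene picture taken just before the arm was pushed down.
- **Disagreement:** Contact with the stop came about 3 mm earlier in finger position than I predicted. That is close to the calibration's error of about 2 mm, and the pictures confirm the cap is against the stop.

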